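# Stamp two tags with the mallet on the sprung punch blocks

## Robot

A 7-joint arm with a two-finger parallel gripper is mounted at the origin on the work surface. World frame = base frame: x ahead of the robot, y to its left, z up, the work surface at z = 0. Lengths are in m, angles in degrees, forces in N, time in s.
With the tool pointing down it reaches from about 0.425 to 0.875 m from the base axis. Payload 4.7 kg.
Tool frame: the origin (TCP) lies on the centre line of the jaws, within the pads' length; the fingertips stand 17 mm ahead of it and the grasp point (between the pads) lies 2 mm behind it; z points along the fingers, y is the line along which they close (so a half turn about z gives the same grasp; the last joint's range is limited). The gripper opens to 87 mm and grips with 3 to 60 N. Pads are 19 mm wide; open, the fingers measure 117 mm over their backs; the gripper's body (75 mm by 190 mm) begins 51 mm behind the grasp point.
Start: joints at [64.349, 18.392, -4.016, 83.108, 1.295, 78.541, -3.26], TCP at [0.29, -0.582, 0.24] pointing down, gripper open.
Joint ranges: [-163.93, 163.93], [-17.29, 119.83], [-79.2, 71.16], [3.27, 140.29], [-89.18, 269.18], [5.43, 117.66], [-154.24, 154.24]. Speed limits (degrees/s): [147.25, 147.25, 180, 180, 180, 180, 180].

## Interface

Orientations are given as [roll, pitch, yaw] about the fixed x, y, z axes, in that order (R = Rz(yaw) Ry(pitch) Rx(roll)).
In Python, from cell import env, read_camera gives the robot as it stands.
- The arm moves only by the shell command python3 -m jog 'ROWS' [FORCE]. ROWS is JSON, a list of rows, each a list of 5 numbers: the opening, from 0 (shut) to 1 (fully open), then the shift along the tool's x, y, z each as a share of 0.02 m, from -1 to 1, then the turn about the tool's z as a share of 45 degrees, from -1 to 1. In form: [[gripper, x, y, z, yaw], ...]. A call has 1 to 12 rows; each row shifts and turns the commanded pose from where the row before left it, along the tool's axes as they then stand; what a row does not reach is not made up. A row lasts 1/12 s, in which the tool goes at most 41.7 mm and 7.16 degrees, less where a joint would pass 70% of its speed; a pose out of reach is approached as far as the arm can. A call with a number of a shift or a turn outside -1 to 1 is refused whole. A call with a gripper value outside its range is refused whole. The fingers move at their own pace and stop on an object; FORCE is the grip in N (left out, the last holds). Time passes only in rows, so rows that do not move let the fingers close. It gives the time, the measured TCP pose, the force, the opening and the grip force at its end, in the units of the state.
- env.get_obs(): the state, without advancing time (a new reading comes with each control period).
- read_camera(name): name is "side" or "top" or "wrist"; returns a dict with "color" (400x640x3 uint8, red, green, blue), "range_z" (400x640 float32, m along the optical axis (not along the pixel's ray), 0 where there is no reading), "mtx" (3x3 intrinsics, pixels), "world_from_camera" (4x4, takes a point from camera to world coordinates); the wrist camera has in their place "T_tool_cam" (4x4, takes a point from camera to tool coordinates, whose origin is the TCP and whose axes are the flange's). Camera axes: x right, y down, z forward; pixel columns grow to the right and rows downward; lengths in m; the calibration is good to about 2 mm. A picture is of the moment at which its call begins: read the wrist's pose just before it.
- env.sign_off(): hands the job in; it is judged then, once.
The state is a dict: "time_s": time; "qpos": joint angles; "joint_velocities": joint speeds; "effort": joint torques, N m; "tool_pos": TCP position; "tool_rot": TCP orientation; "force": force on the tool from outside, world axes, zero at the start; "wrist_torque": the same for the moment, N m; "grip_width": finger opening in m; "grasp_force": force on a finger pad.
Only numpy, scipy, OpenCV 4.12 (cv2) and the standard library are available. Lean on these libraries where they do the work, as an engineer would, in place of code of your own. Each camera call takes 0.05 s, during which the arm holds its last target. There are 200 camera calls.

## Task

One of the red flip boxes was left lying across the punch block with the widest pin head: put it squarely back on top of the stack of the other two. Then take the mallet from its rest and, holding it, strike the sprung pin of that widest-headed punch all the way down with a brisk blow, and after it the pin of the narrowest-headed punch in the same way, leaving the medium one undriven. Finally put the mallet back on its rest as it was, head standing on the pad and handle in the fork, without disturbing anything else on the shelf.

Things in the scene. Friction and masses are not known exactly. Their poses are not given: they have to be found in the camera images.
- punch_wide: fixed dark iron block, 96 x 96 x 50 mm high, origin at the centre of its underside; a sprung steel pin with a round flat head, 48 mm across (the widest), rises from the middle of its top. Cheeks 52 mm long (x), 7 mm thick stand on it at y = +-42.5 mm, 78 mm apart inside, tops 95 mm above the shelf; a flip box lies across them at the start. Open towards +x and -x
- punch_mid: the same kind of block with cheeks, its pin head 34 mm across (the medium one, not to be used). The three blocks' places are shuffled. A thin metal tag sticks out 15 mm from each block's -x side, 20 mm above the shelf
- punch_narrow: the same kind of block, its pin head 20 mm across (the narrowest)
- pin_wide (a joint): how far the pin of the widest-headed punch is pressed down, m: 0 is up, 0.016 fully down; a spring (about 1 to 5 N) lifts it again
- pin_mid (a joint): the same for the medium punch
- pin_narrow (a joint): the same for the narrowest punch
- pin_wide_top (a point): centre of the top face of that pin's head (26 mm above the block's top when up, 10 mm when fully down); the head is 10 mm thick
- pin_mid_top (a point): the same for the medium punch
- pin_narrow_top (a point): the same for the narrowest punch
- mallet: mallet, 0.32 kg: white cylindrical plastic head with two steel bands, 44 mm across, 60 mm high; straight wooden handle 18 mm wide (y), 30 mm high (z), running from the head to x = -125 mm with its centre line at z = 30 mm. Origin at the centre of the lower striking face, z up along the head's axis as it stands on its rest
- rest: fixed dark wooden mallet rest: plate 160 (x) x 64 (y) x 8 mm, origin at the centre of its underside; a fork 14 mm long at x = -55 mm with saddle 22.5 mm above the shelf and two prongs, 34 mm apart inside, to 47.5 mm above the shelf carries the handle
- rest_pad (a point): the point on the rest's plate top (8 mm above the shelf, at x = +50 mm in the rest's frame) on which the centre of the mallet's striking face stands; the mallet's handle points to the rest's -x
- flips_top: red plastic flip box, 54 (x) x 110 (y) x 22 mm high, 0.12 kg, origin at the centre of its underside; lies across the cheeks of the widest-headed punch at the start
- flips_mid: the same kind of box, upper one of the stack of two
- flips_low: the same kind of box, lower one of the stack, on the shelf
- loupe: bystander: loupe on a white ceramic base 90 mm across, steel column, 146 mm high; the lens arm reaches 80 mm towards its +y; origin under the base
- gauge: bystander: brass coin thickness gauge, 70 (x) x 120 (y) mm, knob on top, 132 mm high
- tube_left: bystander: standing coin tube, 37 mm across, 75 mm high
- tube_right: bystander: another coin tube, same size
- coin_tray: bystander: wooden coin tray, 150 (x) x 110 (y) x 22 mm high
Not all that is in view belongs to the job. Leave any blue or white look-alike of the flips_top alone.

How it is judged (in metres and radians):
On the way, in this order (a step that is already met when the one before it is completed fails the run):
1. the flip box lies squarely on the other two and is let go (horizontal distance between flips_top and flips_mid below 0.018 m and z of flips_top in the frame of flips_mid between 0.017 and 0.027 m and angle between the y axis of flips_top and the y axis of flips_mid, either way round below 0.25 rad and angle between each of flips_top, flips_mid's own z axis and vertical below 0.1 rad and horizontal distance between flips_mid and flips_low below 0.018 m and z of flips_mid in the frame of flips_low above 0.017 m and contact force between the fingers and flips_top below 0.1 N), for 0.2 s.
2. the widest-headed pin is going down under a brisk blow (faster than 20 mm/s), mallet in hand (velocity of joint pin_wide above 0.02 m/s and value of joint pin_wide between 0.0005 and 0.013 m and contact force between the fingers and mallet above 0.5 N).
3. the held mallet has that pin all the way down (within 3 mm) (value of joint pin_wide above 0.013 m and contact force between mallet and punch_wide above 0.5 N and contact force between the fingers and mallet above 0.5 N).
4. the narrowest-headed pin is going down under a brisk blow (faster than 20 mm/s), mallet in hand (velocity of joint pin_narrow above 0.02 m/s and value of joint pin_narrow between 0.0005 and 0.013 m and contact force between the fingers and mallet above 0.5 N).
5. the held mallet has that pin all the way down (within 3 mm) (value of joint pin_narrow above 0.013 m and contact force between mallet and punch_narrow above 0.5 N and contact force between the fingers and mallet above 0.5 N).
At the end, for the whole second after the job is handed in: Mallet upright (0.1 rad) on its rest, face centre within 15 mm of the pad point, 6 mm in height, 0.12 rad of the rest's line; third flip box flat on the other two, each within 18 mm of the one beneath, top two within 0.25 rad; all pins up (within 3 mm); all at rest (horizontal distance between flips_top and flips_mid below 0.018 m and z of flips_top in the frame of flips_mid between 0.017 and 0.027 m and angle between the y axis of flips_top and the y axis of flips_mid, either way round below 0.25 rad and angle between each of flips_top, flips_mid, mallet's own z axis and vertical below 0.1 rad and horizontal distance between flips_mid and flips_low below 0.018 m and z of flips_mid in the frame of flips_low above 0.017 m and horizontal distance between mallet and rest_pad below 0.015 m and angle between the x axis of mallet and the x axis of rest, either way round below 0.12 rad and z of mallet in the frame of rest_pad between -0.004 and 0.006 m and linear speed of each of mallet, flips_top below 0.02 m/s and value of joint each of pin_wide, pin_narrow, pin_mid below 0.003 m); the robot touches nothing.
It fails at once if the medium punch's pin is pressed down more than 4 mm (value of joint pin_mid above 0.004 m).
It fails at once if a pin is pressed down with the fingers ((contact force between the fingers and punch_wide above 1 N and value of joint pin_wide above 0.004 m) or (contact force between the fingers and punch_narrow above 1 N and value of joint pin_narrow above 0.004 m)).
It fails at once if a bystander (loupe, gauge, coin tubes, coin tray) is moved more than 20 mm or tipped more than 0.3 rad (distance of any of loupe, gauge, tube_left, tube_right, coin_tray from where it was at the start of the episode above 0.02 m or angle between any of loupe, gauge, tube_left, tube_right, coin_tray's own z axis and vertical above 0.3 rad).
It fails at once if the stack's lowest box is pushed more than 20 mm (distance of flips_low from where it was at the start of the episode above 0.02 m).
It also fails if it takes over 72 s, if anything falls off the work surface, if the arm or the gripper's body presses on something with over 40 N, if the wrist force passes 120 N, or if a joint passes its speed limit or range.

## Working session

There is one attempt and no reset: what is moved stays moved. The work goes in short steps, Python scripts to look and compute and a shell command to move; the robot and the scene stay as the last step left them, time stands still between calls to the robot, and variables do not carry over. Pictures are saved under pics/ and viewed, at most 10 in all, crops included, and the job is handed in when it is done.

```bash
ls; mkdir -p pics; python3 - <<'E'
from cell import env, read_camera
import cv2,numpy as np
print(env.get_obs())
for n in ["top","side"]:
    c=read_camera(n); np.savez(f"pics/{n}0.npz",**c); cv2.imwrite(f"pics/{n}0.png",c["color"][:,:,::-1]); print(c["mtx"],c["world_from_camera"])
E
```

```text
pics
{'time_s': 0.0, 'qpos': array([64.34900195, 18.4399609 , -4.01492973, 83.17432166,  1.29472689,
       78.54088744, -3.25880082]), 'joint_velocities': array([-0.00377928, -0.0224024 ,  0.00559412, -0.06515892, -0.10808885,
       -0.03336467,  0.02217784]), 'effort': array([ 1.42139299e-03, -4.91280806e+01, -4.02605440e-01, -3.12526560e+01,
       -6.36624824e-02,  4.37430537e-02,  1.66849409e-04]), 'tool_pos': array([ 0.28933147, -0.5814756 ,  0.23845627]), 'tool_rot': array([-1.79890055e+02,  5.64678596e-03,  2.64613139e+01]), 'force': array([0.72156897, 0.3096338 , 0.03176478]), 'wrist_torque': array([ 0.01585348,  0.0295689 , -0.00040748]), 'grasp_force': 0.0, 'grip_width': 0.08699526871495299}
[[467.5179881    0.         327.69236129]
 [  0.         467.5179881  199.5886536 ]
 [  0.           0.           1.        ]] [[-0.01738531 -0.98735961  0.15753968  0.40949184]
 [-0.99981874  0.01594449 -0.01040507  0.02164328]
 [ 0.00776165 -0.15769202 -0.98745784  1.29962095]
 [ 0.          0.          0.          1.        ]]
[[412.58487484   0.         311.59905352]
 [  0.         412.58487484 204.27014   ]
 [  0.           0.           1.        ]] [[ 9.88886801e-01 -8.42511051e-02  1.22493456e-01  4.40822330e-01]
 [-1.48670242e-01 -5.61692520e-01  8.13878782e-01 -8.65064121e-01]
 [ 2.33471154e-04 -8.23045117e-01 -5.67975952e-01  6.82765614e-01]
 [ 0.00000000e+00  0.00000000e+00  0.00000000e+00  1.00000000e+00]]
```

View pics/top0.png

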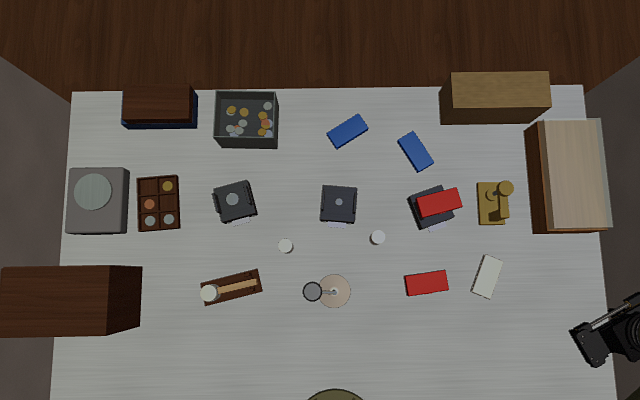

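View pics/side0.png

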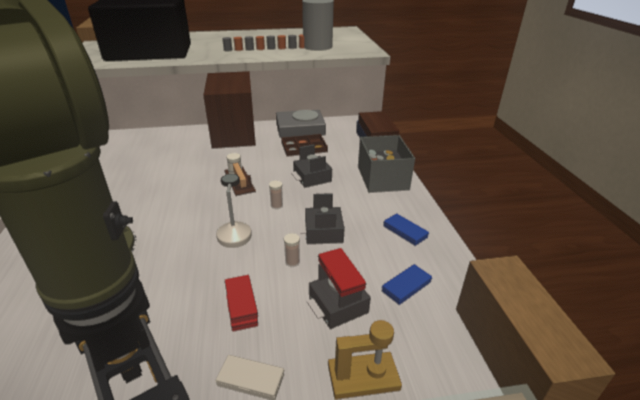

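The top view shows the red box across the block at (434,206), the other two punches at (235,201) and (338,204), the red stack at (426,283), and the mallet and rest at (231,287) with the head at (209,293). It also shows the loupe at (333,291), tubes at (285,245) and (377,237), and the gauge at (493,203). The side view agrees.

```bash
cat > h.py <<'E'
import numpy as np,cv2
from scipy import ndimage
def cloud(c,W=None):
    W=c["world_from_camera"] if W is None else W
    K=c["mtx"];z=c["range_z"];v,u=np.mgrid[:z.shape[0],:z.shape[1]]
    p=np.stack([(u-K[0,2])/K[0,0]*z,(v-K[1,2])/K[1,1]*z,z],-1)
    p=p@W[:3,:3].T+W[:3,3]; p[z==0]=np.nan
    return p
def rect(p):
    (c,s,a)=cv2.minAreaRect((p[:,:2]*1000).astype(np.float32)); return np.round(c,1),np.round(s,1),round(a,1)
def show(name,P,m,zlo,zhi,minn=25):
    m=m&(P[...,2]>zlo)&(P[...,2]<zhi); L,n=ndimage.label(m)
    for i in range(1,n+1):
        q=P[L==i]
        if len(q)<minn: continue
        v,u=np.argwhere(L==i).mean(0)
        print(name,len(q),"px",int(u),int(v),"mean",np.round(q.mean(0)*1000,1),"rect",*rect(q))
E
python3 - <<'E'
from h import *
c=dict(np.load("pics/top0.npz"));P=cloud(c);C=c["color"].astype(int);r,g,b=C[...,0],C[...,1],C[...,2]
print("table z",np.nanmedian(P[330:350,150:280,2]), np.nanmedian(P[150:180,300:320,2]),"tab lvl right",np.nanmedian(P[320:330,430:480,2]))
red=(r>120)&(g<70)
show("red",P,red,.0,.2)
R=np.zeros_like(red)
for n,(u,v) in dict(A=(235,201),B=(338,204),W=(434,206)).items():
    m=np.zeros_like(red);m[v-32:v+32,u-32:u+32]=1
    show(n+" top50",P,m&~red,.040,.058); show(n+" cheek",P,m&~red,.088,.1,8); show(n+" pin",P,m&~red,.066,.084,8)
m=np.zeros_like(red);m[262:315,190:272]=1
show("mallet head",P,m,.060,.08); show("handle",P,m,.046,.059); show("plate",P,m,.004,.014)
m=np.ones_like(red);m[300:]=0; m[:,520:]=0;m[:,:150]=0;m[:170]=0
show("all>20",P,m,.02,.3,40)
E
```

```text
table z -0.000521033648967717 -0.0006557338287158654 tab lvl right -0.0004382815343981772
red 836 px 439 201 mean [ 587.8 -276.6  116.2] rect [ 587.3 -277.7] [ 54.2 108.6] 14.3
red 797 px 426 282 mean [ 382.8 -250.    43.4] rect [ 382.7 -250.2] [ 52.2 108.1] 7.7
A top50 979 px 233 201 mean [609.  262.1  49.3] rect [611.7 262.6] [96.6 96.1] 14.9
A cheek 56 px 246 193 mean [622.4 221.5  93.6] rect [622.9 221.7] [50.3  7.2] 15.3
A cheek 59 px 214 202 mean [600.  303.2  93.9] rect [599.9 303.6] [49.8  7.5] 14.8
A pin 129 px 231 198 mean [611.2 262.3  75.1] rect [611.3 262.3] [31.6 32.1] 64.5
A pin 13 px 216 198 mean [612.8 303.8  75.4] rect [611.3 303.5] [25.6  1. ] 15.0
A pin 9 px 219 211 mean [579.  295.9  75.3] rect [579.3 296. ] [4.8 9.5] 67.8
B top50 1059 px 337 203 mean [597.8 -18.9  49.2] rect [599.7 -18.6] [94.7 96.8] 84.6
B cheek 53 px 322 199 mean [603.4  22.8  94.3] rect [602.4  23. ] [ 6.9 50.3] 84.5
B cheek 52 px 354 201 mean [597.  -61.6  93.9] rect [595.6 -61.6] [ 6.8 50.8] 84.1
B pin 47 px 338 201 mean [599.4 -19.3  74.2] rect [599.6 -19.3] [18.6 18.6] 61.9
W top50 222 px
[... 760 characters left out ...]
.6] 4.6
all>20 1319 px 337 204 mean [595.  -19.   52.8] rect [592.4 -18.6] [ 95.9 111.2] 84.4
all>20 1637 px 434 205 mean [ 581.4 -270.6   85.5] rect [ 581.2 -277.9] [110.8 112.7] 18.8
all>20 179 px 377 236 mean [ 503.9 -119.4   70.4] rect [ 504.8 -120.2] [34.5 34.6] 88.5
all>20 171 px 285 245 mean [485.5 122.3  71.7] rect [485.4 123.2] [34.  35.4] 0.2
all>20 573 px 486 276 mean [ 394.8 -418.5   22.8] rect [ 397.2 -419.3] [ 54.6 109.2] 65.3
all>20 876 px 425 282 mean [ 383. -248.   43.] rect [ 382.8 -249.7] [ 55.1 111.1] 7.6
all>20 611 px 226 287 mean [378.8 277.4  55. ] rect [382.4 272.7] [ 49.3 145.1] 11.7
all>20 862 px 326 289 mean [371.6  14.7  75.6] rect [375.7  14.1] [118.3  63.5] 88.8
```

```bash
cat > plan.py <<'E'
# usage: plan.py x y z(mm) yaw : total turn share, then shift shares (of 20 mm) in the turned tool frame
import sys,numpy as np
from cell import env
from scipy.spatial.transform import Rotation as R
o=env.get_obs();x,y,z,yaw=map(float,sys.argv[1:5])
p=o["tool_pos"]*1000;r=R.from_euler("xyz",o["tool_rot"],degrees=True)
dy=(yaw-o["tool_rot"][2]+180)%360-180
T=R.from_euler("xyz",[180,0,yaw],degrees=True)
s=T.inv().apply(np.array([x,y,z])-p)/20
print("t",round(o["time_s"],2),"pos",p.round(1),"rot",o["tool_rot"].round(1),"grip",round(o["grip_width"]*1000,1),round(o["grasp_force"],1),"F",o["force"].round(1),"q",o["qpos"].round(0))
n=max(1,int(np.ceil(abs(s).max())))
print("turn total",round(-dy/45,3),"| shift total",s.round(2),"| n",n,"per row",(s/n).round(3))
E
python3 -m jog '[[1,0,0,0,-0.15],[1,0,0,0,-0.15],[1,0,0,0,-0.15],[1,0,0,0,-0.15],[1,0,0,0,-0.15],[1,0,0,0,-0.15],[1,0,0,0,-0.15],[1,0,0,0,-0.15],[1,0,0,0,-0.15],[1,0,0,0,-0.15],[1,0,0,0,-0.15],[1,0,0,0,-0.08]]'; python3 plan.py 587.5 -277.3 200 104.3
```

```text
time_s: 1.1
tool_pos: [0.2894, -0.5817, 0.2389]
tool_rot: [-180.0, -0.1, 104.6]
force: [0.3, -1.2, -0.1]
grip_width: 0.087
grasp_force: 0.0
t 1.1 pos [ 289.4 -581.7  238.9] rot [-1.800e+02 -1.000e-01  1.046e+02] grip 87.0 0.0 F [ 0.3 -1.2 -0.1] q [ 72.  19. -14.  83.   5.  79.  73.]
turn total 0.007 | shift total [11.07 18.2   1.95] | n 19 per row [0.582 0.958 0.102]
```

```bash
python3 -m jog '[[1,0.58,0.96,0,0],[1,0.58,0.96,0,0],[1,0.58,0.96,0,0],[1,0.58,0.96,0,0],[1,0.58,0.96,0,0],[1,0.58,0.96,0,0],[1,0.58,0.96,0,0],[1,0.58,0.96,0,0],[1,0.58,0.96,0,0],[1,0.58,0.96,0,0],[1,0.58,0.96,0,0],[1,0.58,0.96,0,0]]' >/dev/null; python3 -m jog '[[1,0.58,0.96,0.2,0],[1,0.58,0.96,0.2,0],[1,0.58,0.96,0.2,0],[1,0.58,0.96,0.2,0],[1,0.58,0.96,0.2,0],[1,0.58,0.96,0.2,0],[1,0.58,0.96,0.2,0],[1,0,0,0.2,0],[1,0,0,0,0]]'; python3 plan.py 587.5 -277.3 111 104.3
```

```text
time_s: 2.85
tool_pos: [0.5888, -0.2761, 0.2059]
tool_rot: [-179.9, -0.1, 104.5]
force: [-0.8, -0.7, -0.2]
grip_width: 0.087
grasp_force: 0.0
t 2.85 pos [ 588.8 -276.1  205.9] rot [-1.799e+02 -1.000e-01  1.045e+02] grip 87.0 0.0 F [-0.8 -0.7 -0.2] q [ 43.  22. -26.  85.  10.  76.  31.]
turn total 0.005 | shift total [-0.04 -0.08  4.75] | n 5 per row [-0.008 -0.015  0.949]
```

```bash
python3 -m jog '[[1,-0.04,-0.08,0.9,0],[1,0,0,0.9,0],[1,0,0,0.9,0],[1,0,0,0.9,0],[1,0,0,0.6,0],[1,0,0,0.55,0],[1,0,0,0,0],[0,0,0,0,0],[0,0,0,0,0],[0,0,0,0,0],[0,0,0,0,0],[0,0,0,0,0]]' 15; python3 -m jog '[[0,0,0,0,0],[0,0,0,0,0],[0,0,0,0,0],[0,0,0,0,0]]'
```

```text
time_s: 3.85
tool_pos: [0.5877, -0.2795, 0.1134]
tool_rot: [179.9, 0.1, 104.3]
force: [0.1, 0.3, 1.0]
grip_width: 0.0617
grasp_force: 0.0
time_s: 4.18
tool_pos: [0.5875, -0.2795, 0.113]
tool_rot: [180.0, 0.0, 104.3]
force: [-0.3, -0.8, 2.5]
grip_width: 0.054
grasp_force: 15.0
```

```bash
python3 -m jog '[[0,0,0,-0.5,0],[0,0,0,-1,0],[0,0,0,-1,0],[0,0,0,-1,0],[0,0,0,-0.5,0.147]]'; python3 plan.py 382.7 -252 110 97.7
```

```text
time_s: 4.6
tool_pos: [0.588, -0.2796, 0.1955]
tool_rot: [179.9, 0.1, 97.7]
force: [-0.2, -0.2, -1.5]
grip_width: 0.0539
grasp_force: 15.0
t 4.6 pos [ 588.  -279.6  195.5] rot [1.799e+02 1.000e-01 9.770e+01] grip 53.9 15.0 F [-0.2 -0.2 -1.5] q [ 43.  22. -25.  86.   9.  75.  24.]
turn total -0.001 | shift total [ 2.74 -9.99  4.28] | n 10 per row [ 0.274 -0.999  0.428]
```

```bash
python3 - <<'E'
from h import *
from cell import read_camera
c=read_camera("top");np.savez("pics/top1.npz",**c);P=cloud(c);C=c["color"].astype(int);r,g,b=C[...,0],C[...,1],C[...,2]
red=(r>120)&(g<70);m=red.copy();m[:255]=0
show("stack",P,m,0,.2)
m=np.zeros_like(red);m[170:240,400:470]=1
show("pin",P,m&~red,.066,.084,8);show("top50",P,m&~red,.04,.058)
E
```

```text
stack 810 px 426 282 mean [ 382.8 -249.9   43.4] rect [ 382.6 -250. ] [ 52.9 108.5] 7.8
pin 11 px 415 203 mean [ 589.8 -223.1   75. ] rect [ 588.8 -223.3] [15.   1.7] 19.9
pin 21 px 419 214 mean [ 562.1 -232.4   75.1] rect [ 563.  -231.9] [31.6  2.8] 22.3
pin 30 px 434 211 mean [ 568.  -273.1   76.2] rect [ 567.4 -272.9] [ 7.5 30.4] 8.5
top50 458 px 425 212 mean [ 570.9 -254.    49.3] rect [ 582.8 -258.8] [96.  68.6] 18.8
```

```bash
python3 -m jog '[[0,0.27,-1,0,0],[0,0.27,-1,0,0],[0,0.27,-1,0,0],[0,0.27,-1,0,0],[0,0.27,-1,0,0],[0,0.27,-1,0,0],[0,0.27,-1,0.5,0],[0,0.27,-1,0.8,0],[0,0.27,-1,1,0],[0,0.27,-1,1,0],[0,0,0,1,0],[0,0,0,0,0]]'; python3 plan.py 382.7 -252 63 97.7
```

```text
time_s: 5.65
tool_pos: [0.3778, -0.251, 0.1028]
tool_rot: [-179.7, -0.3, 97.7]
force: [-0.7, 0.4, -1.6]
grip_width: 0.0541
grasp_force: 15.0
t 5.65 pos [ 377.8 -251.   102.8] rot [-179.7   -0.3   97.7] grip 54.1 15.0 F [-0.7  0.4 -1.6] q [ 53.   3. -23. 118.   1.  60.  37.]
turn total 0.001 | shift total [-0.08  0.23  1.99] | n 2 per row [-0.042  0.117  0.995]
```

```bash
python3 -m jog '[[0,0,0,0.5,0],[0,0,0,0.5,0],[0,0,0,0,0],[0,0,0,0,0]]'; python3 plan.py 382.7 -252 62.5 97.7
```

```text
time_s: 5.98
tool_pos: [0.3823, -0.2525, 0.0865]
tool_rot: [-180.0, -0.0, 97.8]
force: [0.3, 0.0, -0.5]
grip_width: 0.0539
grasp_force: 15.0
t 5.98 pos [ 382.3 -252.5   86.5] rot [-180.    -0.    97.8] grip 53.9 15.0 F [ 0.3  0.  -0.5] q [ 53.   4. -23. 119.   2.  57.  36.]
turn total 0.001 | shift total [0.02 0.02 1.2 ] | n 2 per row [0.01  0.011 0.599]
```

```bash
python3 -m jog '[[0,0,0,0.4,0],[0,0,0,0.4,0],[0,0,0,0.2,0],[0,0,0,0.1,0],[0,0,0,0,0],[0,0,0,0,0]]'
```

```text
time_s: 6.48
tool_pos: [0.3818, -0.2526, 0.0645]
tool_rot: [-180.0, -0.0, 97.7]
force: [-0.4, -0.6, -0.9]
grip_width: 0.054
grasp_force: 15.0
```

```bash
python3 -m jog '[[0,0,0,0.1,0],[0,0,0,0.1,0],[0,0,0,0,0],[0,0,0,0,0]]'
```

```text
time_s: 6.82
tool_pos: [0.3823, -0.2531, 0.0617]
tool_rot: [180.0, 0.1, 97.7]
force: [-0.9, 1.2, 6.4]
grip_width: 0.0536
grasp_force: 15.0
```

```bash
python3 -m jog '[[0.75,0,0,0,0],[0.8,0,0,0,0],[0.9,0,0,0,0],[1,0,0,0,0],[1,0,0,-0.5,0],[1,0,0,-1,0],[1,0,0,-1,0],[1,0,0,-1,0],[1,0,0,-1,0],[1,0,0,-1,0],[1,0,0,-1,0],[1,0,0,-1,0]]';  python3 - <<'E'
from h import *
from cell import read_camera
c=read_camera("top");np.savez("pics/top2.npz",**c);P=cloud(c);C=c["color"].astype(int);r,g,b=C[...,0],C[...,1],C[...,2]
red=(r>120)&(g<70)
show("stack",P,red,0,.2)
m=np.zeros_like(red);m[170:240,400:470]=1
show("pin",P,m&~red,.066,.084,8);show("top50",P,m&~red,.04,.058);show("cheek",P,m&~red,.085,.1,8)
E
```

```text
time_s: 7.82
tool_pos: [0.3818, -0.2525, 0.2123]
tool_rot: [180.0, 0.0, 97.7]
force: [0.4, -0.6, 0.9]
grip_width: 0.087
grasp_force: 0.0
stack 32 px 439 280 mean [ 387.9 -279.8   65.4] rect [ 386.9 -279.4] [51.9  4.7] 5.8
stack 554 px 421 283 mean [ 380.2 -232.2   65.5] rect [ 379.4 -232. ] [53.6 71.3] 8.0
pin 27 px 446 197 mean [ 604.2 -308.1   76. ] rect [ 605.  -308.4] [40.3  3.6] 19.2
pin 259 px 433 204 mean [ 586.9 -271.4   75.2] rect [ 587.3 -272.2] [45.1 47.4] 44.4
pin 24 px 418 212 mean [ 567.7 -230.7   74.8] rect [ 568.7 -230.3] [36.5  1.8] 18.4
pin 8 px 450 207 mean [ 578.9 -316.5   76. ] rect [ 579.  -316.5] [7.1 2. ] 30.8
top50 844 px 431 206 mean [ 585.5 -271.4   49.1] rect [ 587.3 -271.6] [96.5 96.9] 18.7
cheek 66 px 450 198 mean [ 600.6 -311.6   93.1] rect [ 600.7 -312. ] [50.4  9.5] 17.8
cheek 65 px 419 208 mean [ 573.6 -231.    93.7] rect [ 573.2 -231.4] [50.9  7.4] 19.1
```

```bash
python3 -m jog '[[1,1,0.4,-0.3,-0.14],[1,1,0.4,-0.3,0],[1,1,0.4,-0.3,0],[1,1,0.4,-0.3,0],[1,1,0.4,-0.3,0],[1,1,0.4,0,0],[1,1,0.4,0,0],[1,1,0.4,0,0],[1,1,0.4,0,0],[1,1,0.4,0,0],[1,1,0.2,0,0],[1,1,0.1,0,0]]'; python3 plan.py 400 230 240 104
```

```text
time_s: 8.87
tool_pos: [0.4097, 0.002, 0.241]
tool_rot: [180.0, 0.0, 104.0]
force: [-1.5, -0.6, 1.0]
grip_width: 0.0874
grasp_force: 0.0
t 8.87 pos [409.7   2.  241. ] rot [180.   0. 104.] grip 87.4 0.0 F [-1.5 -0.6  1. ] q [ 42. -13. -39. 113.  -8.  77.  19.]
turn total 0.001 | shift total [11.18  2.29  0.05] | n 12 per row [0.932 0.191 0.004]
```

```bash
python3 -m jog '[[1,0.93,0.5,0,0],[1,0.93,0.5,0,0],[1,0.93,0.5,0,0],[1,0.93,0.4,0,0],[1,0.93,0.2,0,0],[1,0.93,0.2,0,0],[1,0.93,0,0,0],[1,0.93,0,0,0],[1,0.93,0,0,0],[1,0.93,0,0,0],[1,0.93,0,0,0],[1,0.93,0,0,0]]'; python3 -m jog '[[1,0,0,0,0],[1,0,0,0,0]]'>/dev/null;python3 plan.py 380 274 200 104
python3 - <<'E'
from h import *
from cell import read_camera,env
from scipy.spatial.transform import Rotation as R
o=env.get_obs();c=read_camera("wrist");T=np.eye(4);T[:3,:3]=R.from_euler("xyz",o["tool_rot"],degrees=True).as_matrix();T[:3,3]=o["tool_pos"]
P=cloud(c,T@c["T_tool_cam"]);cv2.imwrite("pics/w1.png",c["color"][:,:,::-1])
a=np.ones(P.shape[:2],bool)
for n,l,h in [("head",.062,.075),("handle",.05,.057),("prong",.042,.049),("plate",.004,.012)]: show(n,P,a,l,h,150)
c=read_camera("top");P=cloud(c);C=c["color"].astype(int);red=(C[...,0]>120)&(C[...,1]<70);show("stack",P,red,0,.2)
E
```

```text
time_s: 9.87
tool_pos: [0.3998, 0.2292, 0.241]
tool_rot: [180.0, 0.1, 104.0]
force: [-0.3, -0.3, 0.8]
grip_width: 0.0869
grasp_force: 0.0
t 10.03 pos [399.8 229.  240.9] rot [180.    0.  104.1] grip 87.2 0.0 F [ 0.3  0.3 -0.6] q [ 33.  -6. -61. 107.  -5.  76. -13.]
turn total 0.003 | shift total [ 2.42 -0.42  2.04] | n 3 per row [ 0.807 -0.139  0.681]
head 2210 px 306 62 mean [366.1 322.8  68.3] rect [366.  322.7] [43.1 42.8] 88.7
head 179 px 544 149 mean [588.2 303.4  68.6] rect [596.3 306.6] [50.6  6.7] 22.8
head 202 px 538 193 mean [596.6 265.4  71.3] rect [599.2 265.1] [32.9 13.5] 77.6
handle 2088 px 305 143 mean [381.5 254.4  52.9] rect [382. 252.] [ 17.9 104.2] 12.7
handle 3030 px 527 188 mean [598.5 264.4  50.7] rect [609.  262.3] [94.2 91.2] 15.1
handle 162 px 493 200 mean [571.5 245.8  50.7] rect [573.1 246. ] [14.  25.7] 15.0
handle 286 px 572 214 mean [652.1 250.8  50.6] rect [648.8 251.3] [22.5 30.3] 14.6
prong 168 px 542 143 mean [597.9 308.9  47. ] rect [602.  309.3] [82.2  2.5] 14.7
prong 417 px 486 188 mean [562.9 254.6  46. ] rect [563.6 251.7] [11.6 95.5] 9.0
plate 404 px 565 22 mean [597.5 424.7   7.9] rect [607.  424.7] [ 11.5 134.1] 89.4
plate 219 px 553 4 mean [580.7 436.9   6.1] rect [577.3 434.8] [26.2 11.7] 12.7
plate 575 px 597 9 mean [623.8 443.9   5.6] rect [619.9 443.6] [37.1 20.8] 4.7
plate 327 px 632 13 mean [656.7 447.8   7.8] rect [658.3 448. ] [17.  24.3] 19.6
plate 2050 px 286 117 mean [355.7 269.3   8.3] rect [359.  270.9] [ 25.5 159.5] 12.4
plate 2871 px 329 116 mean [398.4 281.2   8.3] rect [396.8 279.9] [ 31.3 160.9] 15.7
plate 273 px 249 314 mean [364.7  34.4   8.1] rect [362.7  27.9] [83.5 29.4] 2.4
stack 836 px 428 282 mean [ 382.6 -250.1   65.4] rect [ 382.3 -250.5] [ 52.9 108.6] 7.5
```

```bash
python3 -m jog '[[1,0.8,-0.18,0.7,0.03],[1,0.8,-0.18,0.7,0],[1,0.8,-0.18,0.7,0],[1,0,0,1,0],[1,0,0,1,0],[1,0,0,1,0],[1,0,0,1,0],[1,0,0,0.5,0],[1,0,0,0,0],[1,0,0,0,0]]' >/dev/null; python3 plan.py 377.8 274 36 102.8
```

```text
t 10.97 pos [379.  272.1 108.6] rot [-179.9   -0.   102.6] grip 87.3 0.0 F [1.3 1.2 0. ] q [ 25.  10. -67. 116.  10.  61. -34.]
turn total -0.004 | shift total [ 0.1  -0.04  3.63] | n 4 per row [ 0.026 -0.009  0.907]
```

```bash
python3 -m jog '[[1,0.1,-0.04,0.8,0],[1,0,0,0.8,0],[1,0,0,0.8,0],[1,0,0,0.6,0],[1,0,0,0.4,0],[1,0,0,0.23,0],[1,0,0,0,0],[1,0,0,0,0]]' >/dev/null; python3 plan.py 377.8 274 36 102.8
```

```text
t 11.63 pos [378.2 274.7  36.7] rot [179.9  -0.  102.6] grip 86.9 0.0 F [ 0.2 -0.   0.1] q [ 17.  18. -62. 119.  20.  54. -43.]
turn total -0.004 | shift total [-0.03 -0.03  0.03] | n 1 per row [-0.027 -0.028  0.035]
```

```bash
python3 -m jog '[[0,0,0,0.03,0],[0,0,0,0,0],[0,0,0,0,0],[0,0,0,0,0],[0,0,0,0,0],[0,0,0,0,0],[0,0,0,0,0],[0,0,0,0,0],[0,0,0,0,0],[0,0,0,0,0],[0,0,0,0,0],[0,0,0,0,0]]' 60; python3 plan.py 378 274.5 36 102.8
```

```text
time_s: 12.63
tool_pos: [0.3777, 0.2744, 0.0353]
tool_rot: [180.0, 0.0, 102.6]
force: [-0.4, -0.5, -0.9]
grip_width: 0.0177
grasp_force: 60.0
t 12.63 pos [377.7 274.4  35.3] rot [180.    0.  102.6] grip 17.7 60.0 F [-0.4 -0.5 -0.9] q [ 17.  18. -62. 119.  20.  54. -43.]
turn total -0.003 | shift total [ 0.    0.02 -0.03] | n 1 per row [ 0.003  0.016 -0.034]
```

```bash
python3 -m jog '[[0,0,0,-0.3,0],[0,0,0,-0.5,0],[0,0,0,-0.8,0],[0,0,0,-0.8,0],[0,0,0,-0.8,0],[0,0,0,-0.8,0],[0,0,0,-0.8,0],[0,0,0,-0.8,0],[0,0,0,-0.8,0],[0,0,0,-0.8,0],[0,0,0,0,0],[0,0,0,0,0]]' ; python3 - <<'E'
from h import *
from cell import read_camera,env
from scipy.spatial.transform import Rotation as R
o=env.get_obs();c=read_camera("wrist");P=cloud(c,c["T_tool_cam"])
C=c["color"]; cv2.imwrite("pics/w2.png",C[:,:,::-1])
m=np.isfinite(P[...,2])&(P[...,2]<.045)&(P[...,2]>-.06)
from scipy import ndimage
L,n=ndimage.label(m)
for i in range(1,n+1):
    q=P[L==i]*1000
    if len(q)>200: print(len(q),q.mean(0).round(1),q.min(0).round(1),q.max(0).round(1))
# handle top slope, head top slope in tool frame
for nm,x0,x1,z0,z1 in [("handle",-75,-15,-25,0),("head",32,68,-50,-20)]:
    q=P[m]*1000; q=q[(q[:,0]>x0)&(q[:,0]<x1)&(q[:,2]>z0)&(q[:,2]<z1)&(abs(q[:,1])<20)]
    if len(q)>50: print(nm,len(q),q.mean(0).round(1),np.polyfit(q[:,0],q[:,2],1).round(3))
E
python3 plan.py 440 240 250 60
```

```text
time_s: 13.63
tool_pos: [0.3779, 0.2743, 0.1798]
tool_rot: [179.9, 0.1, 102.6]
force: [-0.7, -0.4, -3.4]
grip_width: 0.0173
grasp_force: 60.0
16719 [ 44.9  -0.8 -29.2] [  6.5 -22.7 -35.5] [72.  21.  17.2]
678 [ 33.4 -80.  -56.9] [ 27.3 -85.9 -60. ] [ 37.5 -77.8 -53.1]
697 [ 33.7  78.8 -56.9] [ 27.3  76.5 -60. ] [ 37.7  85.1 -53. ]
269 [ 37.5  25.3 -59. ] [ 33.   12.6 -60. ] [ 38.1  40.8 -56.7]
872 [ 11.1 -79.6 -57. ] [  1.3 -81.1 -60. ] [ 19.5 -78.1 -52.5]
3131 [ -4.2  -0.8 -29.2] [-20.4 -15.6 -60. ] [ 18.9  14.2 -14.1]
861 [ 11.4  78.2 -56.9] [  1.5  77.  -60. ] [ 20.2  79.6 -52.8]
handle 387 [-17.1  -0.9 -17.5] [ -0.175 -20.505]
head 12580 [ 50.8  -0.5 -32.9] [ 5.0000e-03 -3.3194e+01]
t 13.68 pos [377.3 273.9 178.9] rot [-1.800e+02  1.000e-01  1.026e+02] grip 17.8 60.0 F [ 0.1 -0.7 -4.1] q [ 31.   1. -70. 111.   1.  69. -26.]
turn total 0.947 | shift total [ 0.1   3.56 -3.56] | n 4 per row [ 0.025  0.891 -0.889]
```

View pics/w2.png

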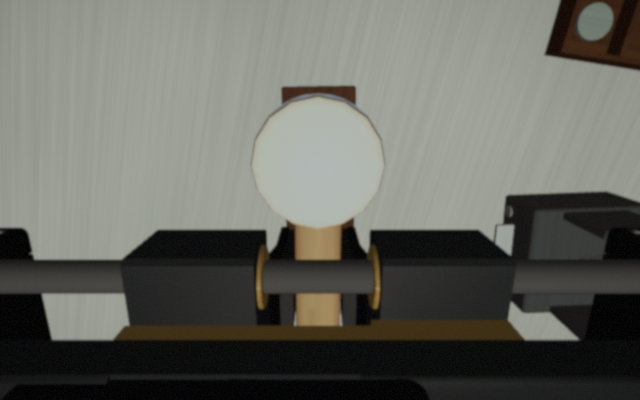

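The mallet hangs level, with the head at (318,160) centred ahead of the fingers and the handle between the pads at (318,275).

```bash
python3 -m jog '[[0,0,0.9,-0.9,0],[0,0,0.9,-0.9,0],[0,0,0.9,-0.9,0],[0,0,0.9,-0.9,0],[0,-0.5,0.5,0,0],[0,-0.8,0.5,0,0],[0,-0.8,0.5,0,0],[0,-0.8,0.5,0,0],[0,-0.8,0.5,0,0],[0,-0.8,0.5,0,0],[0,-0.8,0.5,0,0],[0,-0.8,0,0,0]]' ;python3 plan.py 530 0 250 18.7
```

```text
time_s: 14.68
tool_pos: [0.5453, 0.1843, 0.2509]
tool_rot: [180.0, -0.0, 102.5]
force: [0.0, -0.4, -3.4]
grip_width: 0.0178
grasp_force: 60.0
t 14.68 pos [545.3 184.3 250.9] rot [180.   -0.  102.5] grip 17.8 60.0 F [ 0.  -0.4 -3.4] q [ 31.  19. -63.  92.  17.  80. -21.]
turn total 1.863 | shift total [-3.68  8.48  0.05] | n 9 per row [-0.409  0.943  0.005]
```

```bash
python3 -m jog '[[0,0,0,0,0.155],[0,0,0,0,0.155],[0,0,0,0,0.155],[0,0,0,0,0.155],[0,0,0,0,0.155],[0,0,0,0,0.155],[0,0,0,0,0.155],[0,0,0,0,0.155],[0,0,0,0,0.155],[0,0,0,0,0.155],[0,0,0,0,0.155],[0,0,0,0,0.155]]' ;python3 plan.py 539.6 -287.7 250 18.7
```

```text
time_s: 15.68
tool_pos: [0.5434, 0.1856, 0.2511]
tool_rot: [-180.0, 0.0, 18.6]
force: [0.5, 0.4, -4.1]
grip_width: 0.0173
grasp_force: 60.0
t 15.68 pos [543.4 185.6 251.1] rot [-180.     0.    18.6] grip 17.3 60.0 F [ 0.5  0.4 -4.1] q [  21.   14.  -49.   92.   11.   79. -101.]
turn total -0.003 | shift total [-7.76 22.35  0.06] | n 23 per row [-0.338  0.972  0.002]
```

```bash
python3 -m jog '[[0,-0.2,0.5,0,0],[0,-0.33,0.95,0,0],[0,-0.33,0.95,0,0],[0,-0.33,0.95,0,0],[0,-0.33,0.95,0,0],[0,-0.33,0.95,0,0],[0,-0.33,0.95,0,0],[0,-0.33,0.95,0,0],[0,-0.33,0.95,0,0],[0,-0.33,0.95,0,0],[0,-0.33,0.95,0,0],[0,-0.33,0.95,0,0]]'>/dev/null ; python3 -m jog '[[0,-0.33,0.95,0,0],[0,-0.33,0.95,0,0],[0,-0.33,0.95,0,0],[0,-0.33,0.95,0,0],[0,-0.33,0.95,0,0],[0,-0.33,0.95,0,0],[0,-0.33,0.95,0,0],[0,-0.33,0.95,0,0],[0,-0.33,0.95,0.3,0],[0,-0.33,0.95,0.6,0],[0,-0.33,0.95,0.8,0],[0,0,0.5,0.6,0]]';python3 plan.py 539.6 -287.7 145 18.7
```

```text
time_s: 17.68
tool_pos: [0.5416, -0.2814, 0.203]
tool_rot: [180.0, 0.2, 18.8]
force: [-0.9, -0.5, -3.9]
grip_width: 0.0176
grasp_force: 60.0
t 17.68 pos [ 541.6 -281.4  203. ] rot [180.    0.2  18.8] grip 17.6 60.0 F [-0.9 -0.5 -3.9] q [ 52.  18. -32.  91.  10.  74. -54.]
turn total 0.002 | shift total [-0.19  0.27  2.9 ] | n 3 per row [-0.065  0.089  0.967]
```

Settle at a hover height and verify alignment with the cameras before striking.

```bash
python3 -m jog '[[0,-0.08,0.1,0.8,0],[0,-0.08,0.1,0.8,0],[0,0,0,0.8,0],[0,0,0,0.4,0],[0,0,0,0,0],[0,0,0,0,0],[0,0,0,0,0]]'>/dev/null;python3 plan.py 539.6 -287.7 120 18.7
cat > tilt.py <<'E'
from h import *
from cell import read_camera,env
from scipy.spatial.transform import Rotation as R
o=env.get_obs();c=read_camera("wrist");P=cloud(c,c["T_tool_cam"])
q=P.reshape(-1,3)*1000; q=q[(abs(q[:,0]-50)<24)&(q[:,2]>-45)&(q[:,2]<-20)&(abs(q[:,1])<30)]
print("head in tool: centre",cv2.minEnclosingCircle(q[:,:2].astype(np.float32)),"top z",np.median(q[:,2]).round(1),"slope x",np.polyfit(q[:,0],q[:,2],1)[0].round(3),"slope y",np.polyfit(q[:,1],q[:,2],1)[0].round(3))
c=read_camera("top");P=cloud(c);q=P[170:350].reshape(-1,3)
w=R.from_euler("xyz",o["tool_rot"],degrees=True).apply([.050,0,-.033])+o["tool_pos"];print("expected head top world",(w*1000).round(1))
q=q[(np.hypot(q[:,0]-w[0],q[:,1]-w[1])<.035)&(abs(q[:,2]-w[2])<.008)]
if len(q)>30: print("top cam head",(np.median(q,0)*1000).round(1),len(q),rect(q))
E
python3 tilt.py
```

```text
t 18.27 pos [ 543.  -281.1  150.2] rot [ 1.799e+02 -1.000e-01  1.900e+01] grip 17.3 60.0 F [ 0.8 -0.3 -2.7] q [ 51.  20. -32.  94.  11.  69. -54.]
turn total 0.007 | shift total [-0.26  0.26  1.51] | n 2 per row [-0.132  0.128  0.756]
head in tool: centre ((49.22594451904297, -0.08706972002983093), 22.24633026123047) top z -32.9 slope x 0.028 slope y 0.001
expected head top world [ 590.2 -264.8  183.3]
top cam head [ 596.7 -260.6  182.3] 158 (array([ 598.1, -260.7]), array([26.7, 42. ]), 23.8)
```

```bash
python3 -m jog '[[0,-0.26,0.26,0,0.007],[0,0,0,0,0],[0,0,0,0.6,0],[0,0,0,0.6,0],[0,0,0,0.4,0],[0,0,0,0,0],[0,0,0,0,0]]'>/dev/null;python3 plan.py 539.6 -287.7 114 18.7;python3 tilt.py
```

```text
t 18.95 pos [ 538.2 -287.2  115.9] rot [-1.799e+02  1.000e-01  1.870e+01] grip 17.2 60.0 F [-0.   0.  -3.8] q [ 51.  22. -31.  96.  12.  65. -55.]
turn total -0.001 | shift total [0.06 0.05 0.1 ] | n 1 per row [0.056 0.047 0.095]
head in tool: centre ((49.246761322021484, -0.10514365136623383), 22.200666427612305) top z -32.9 slope x 0.028 slope y -0.001
expected head top world [ 585.7 -271.2  148.8]
top cam head [ 592.5 -266.2  148.4] 157 (array([ 593.2, -267.1]), array([26.8, 42.8]), 25.3)
```

```bash
python3 -m jog '[[0,0.05,0.05,0.3,0],[0,0,0,0.5,0],[0,0,0,0.5,0],[0,0,0,0.15,0],[0,0,0,0,0],[0,0,0,0,0]]';python3 plan.py 539.6 -287.7 114 18.7
```

```text
time_s: 19.55
tool_pos: [0.5407, -0.2886, 0.0887]
tool_rot: [180.0, -0.0, 18.6]
force: [1.1, -0.6, 0.6]
grip_width: 0.017
grasp_force: 60.0
t 19.55 pos [ 540.7 -288.6   88.7] rot [180.   -0.   18.6] grip 17.0 60.0 F [ 1.1 -0.6  0.6] q [ 51.  24. -31.  98.  13.  63. -56.]
turn total -0.002 | shift total [-0.04 -0.06 -1.26] | n 2 per row [-0.019 -0.029 -0.632]
```

```bash
python3 -m jog '[[0,0,0,0.1,0],[0,0,0,0.1,0],[0,0,0,0,0],[0,0,0,0,0]]';python3 tilt.py
```

```text
time_s: 19.88
tool_pos: [0.5406, -0.2888, 0.0868]
tool_rot: [179.9, -0.0, 18.6]
force: [-3.8, 0.6, 11.7]
grip_width: 0.0174
grasp_force: 60.0
head in tool: centre ((48.77655029296875, -0.11152271926403046), 22.374393463134766) top z -33.6 slope x 0.021 slope y 0.001
expected head top world [ 588.  -272.8  119.8]
top cam head [ 594.2 -267.8  119.2] 147 (array([ 595.1, -267.9]), array([26.9, 41.8]), 23.9)
```

```bash
python3 -m jog '[[0,0,0,-0.3,0],[0,0,0,-0.6,0],[0,0,0,-0.9,0],[0,0,0,-0.9,0],[0,0,0,-0.9,0],[0,0,0,-0.9,0],[0,0,0,-0.9,0],[0,0,0,-0.3,0.14],[0,0,0,0,0.14],[0,0,0,0,0.14],[0,0,0,0,0.118],[0,0,0,0,0]]';python3 plan.py 550.7 -14.3 200 -5.5
```

```text
time_s: 20.98
tool_pos: [0.5391, -0.2879, 0.1978]
tool_rot: [-180.0, 0.2, -5.7]
force: [0.4, -0.2, -3.7]
grip_width: 0.0175
grasp_force: 60.0
t 20.98 pos [ 539.1 -287.9  197.8] rot [-180.     0.2   -5.7] grip 17.5 60.0 F [ 0.4 -0.2 -3.7] q [ 49.  17. -29.  91.   9.  74. -77.]
turn total -0.004 | shift total [ -0.74 -13.67  -0.11] | n 14 per row [-0.053 -0.977 -0.008]
```

```bash
python3 -m jog '[[0,-0.05,-0.5,0,0],[0,-0.05,-1,0,0],[0,-0.05,-1,0,0],[0,-0.05,-1,0,0],[0,-0.05,-1,0,0],[0,-0.05,-1,0,0],[0,-0.05,-1,0,0],[0,-0.05,-1,0,0],[0,-0.05,-1,0,0],[0,-0.05,-1,0,0],[0,-0.05,-1,0,0],[0,-0.05,-1,0,0]]' >/dev/null; python3 -m jog '[[0,-0.05,-1,0.2,0],[0,-0.05,-1,0.5,0],[0,0,-0.17,0.7,0],[0,0,0,0.7,0],[0,0,0,0.4,0],[0,0,0,0,0],[0,0,0,0,0],[0,0,0,0,0]]'; python3 plan.py 550.7 -14.3 116 -5.5;python3 tilt.py;  python3 - <<'E'
from h import *
c=dict(np.load("pics/top2.npz"));P=cloud(c)
m=np.zeros(P.shape[:2],bool);m[172:236,306:370]=1
show("B",P,m,.04,.058);show("pin",P,m,.066,.084);show("ch",P,m,.088,.1)
E
```

```text
time_s: 22.65
tool_pos: [0.5533, -0.0151, 0.1491]
tool_rot: [180.0, -0.1, -5.6]
force: [-0.6, -0.6, -2.9]
grip_width: 0.0176
grasp_force: 60.0
t 22.65 pos [553.3 -15.1 149.1] rot [ 1.8e+02 -1.0e-01 -5.6e+00] grip 17.6 60.0 F [-0.6 -0.6 -2.9] q [  33.   14.  -38.  103.    9.   67. -104.]
turn total -0.002 | shift total [-0.13 -0.03  1.65] | n 2 per row [-0.066 -0.014  0.827]
head in tool: centre ((49.196598052978516, 0.24508970975875854), 22.345497131347656) top z -32.9 slope x 0.028 slope y -0.001
expected head top world [603.  -20.  182.1]
B 1062 px 337 203 mean [597.9 -18.9  49.3] rect [599.6 -18.5] [94.6 97. ] 84.7
pin 47 px 338 201 mean [599.1 -19.1  75. ] rect [599.3 -19.2] [18.9 18.7] 18.8
ch 53 px 322 199 mean [603.   22.8  93.7] rect [602.9  22.9] [ 6.7 50.4] 84.3
ch 55 px 354 201 mean [595.8 -61.4  93.9] rect [595.3 -61.5] [ 6.9 51. ] 84.4
```

Aligned with the narrow pin (18.8 mm head). Now I lower to just above it, then strike.

```bash
python3 -m jog '[[0,-0.13,-0.03,0.3,0],[0,0,0,0.6,0],[0,0,0,0.5,0],[0,0,0,0.25,0],[0,0,0,0,0],[0,0,0,0,0],[0,0,0,0,0]]' >/dev/null; python3 plan.py 550.7 -14.3 87 -5.5
```

```text
t 23.33 pos [550.6 -14.  115.5] rot [-180.    -0.    -5.6] grip 17.4 60.0 F [ 0.6 -0.8 -3.3] q [  32.   16.  -38.  105.   11.   63. -105.]
turn total -0.002 | shift total [0.   0.02 1.42] | n 2 per row [0.002 0.008 0.711]
```

```bash
python3 -m jog '[[0,0,0,0.3,0],[0,0,0,0.5,0],[0,0,0,0.5,0],[0,0,0,0.15,0],[0,0,0,0,0],[0,0,0,0,0]]';python3 -m jog '[[0,0,0,0.1,0],[0,0,0,0.1,0],[0,0,0,0,0],[0,0,0,0,0]]';python3 tilt.py
```

```text
time_s: 23.83
tool_pos: [0.5512, -0.014, 0.0869]
tool_rot: [180.0, -0.1, -5.6]
force: [0.0, 0.5, 3.7]
grip_width: 0.0178
grasp_force: 60.0
time_s: 24.17
tool_pos: [0.5503, -0.0139, 0.0841]
tool_rot: [179.9, 0.0, -5.6]
force: [-6.7, 0.1, 14.0]
grip_width: 0.0176
grasp_force: 60.0
head in tool: centre ((47.60007095336914, 0.4586038887500763), 22.39000129699707) top z -36.4 slope x -0.003 slope y -0.001
expected head top world [600.  -18.7 117.1]
```

```bash
python3 -m jog '[[0,0,0,-0.4,0],[0,0,0,-0.8,0],[0,0,0,-1,0],[0,0,0,-1,0],[0,0,0,-1,0],[0,0,0,-1,0],[0,0,0,-1,0],[0,0,0,-1,0],[0,0,0,-1,0],[0,-0.1,-0.7,0,0],[0,-0.1,-1,0,0],[0,-0.1,-1,0,0]]'>/dev/null;python3 -m jog '[[0,-0.1,-1,0,0],[0,-0.1,-1,0,0],[0,-0.1,-1,0,0],[0,-0.1,-1,0,0],[0,-0.1,-1,0,0],[0,-0.1,-1,0,-0.15],[0,0,0,0,-0.15],[0,0,0,0,-0.15],[0,0,0,0,-0.15],[0,0,0,0,-0.15],[0,0,0,0,-0.15],[0,0,0,0,-0.15]]';python3 plan.py 430 250 200 102.6; python3 tilt.py;python3 - <<'E'
from h import *
from cell import read_camera
c=read_camera("top");P=cloud(c);np.savez("pics/top3.npz",**c)
m=np.zeros(P.shape[:2],bool);m[172:236,306:480]=1
show("pin",P,m,.066,.084)
E
```

```text
time_s: 26.27
tool_pos: [0.5485, 0.1605, 0.245]
tool_rot: [-179.9, 0.1, 42.0]
force: [0.4, -0.2, -3.6]
grip_width: 0.0175
grasp_force: 60.0
t 26.27 pos [548.5 160.5 245. ] rot [-1.799e+02  1.000e-01  4.200e+01] grip 17.5 60.0 F [ 0.4 -0.2 -3.6] q [ 25.  15. -51.  93.  12.  79. -76.]
turn total -1.346 | shift total [ 5.66 -4.81  2.25] | n 6 per row [ 0.944 -0.801  0.375]
head in tool: centre ((48.229496002197266, -0.2492232471704483), 22.27845573425293) top z -35.4 slope x 0.005 slope y -0.001
expected head top world [585.8 194.  277.9]
pin 42 px 447 199 mean [ 599.  -309.9   75. ] rect [ 599.5 -309.5] [50.   2.9] 19.2
pin 257 px 433 204 mean [ 587.  -271.4   75.1] rect [ 587.5 -271.8] [46.6 45.3] 4.1
pin 48 px 338 201 mean [599.  -19.1  75.3] rect [599.5 -19.5] [19. 18.] 58.0
pin 25 px 417 209 mean [ 575.1 -228.2   74.1] rect [ 575.2 -227.9] [43.   1.8] 18.4
pin 65 px 377 232 mean [ 514.2 -121.1   74.9] rect [ 515.5 -120.5] [34.2 13.9] 88.9
```

```bash
python3 -m jog '[[0,0,0,0,-0.15],[0,0,0,0,-0.15],[0,0,0,0,-0.15],[0,0,0,0,-0.15],[0,0,0,0,-0.15],[0,0,0,0,-0.15],[0,0,0,0,-0.15],[0,0,0,0,-0.15],[0,0,0,0,-0.146],[0,0,0,0,0]]';python3 plan.py 377.3 276.2 200 102.6
```

```text
time_s: 27.25
tool_pos: [0.5491, 0.1605, 0.2457]
tool_rot: [-179.9, 0.0, 102.2]
force: [0.9, 0.3, -3.2]
grip_width: 0.0173
grasp_force: 60.0
t 27.25 pos [549.1 160.5 245.7] rot [-179.9    0.   102.2] grip 17.3 60.0 F [ 0.9  0.3 -3.2] q [ 32.  18. -61.  92.  16.  79. -19.]
turn total -0.008 | shift total [ 7.52 -7.12  2.29] | n 8 per row [ 0.94  -0.89   0.286]
```

```bash
python3 -m jog '[[0,0.75,-0.71,0,-0.008],[0,0.75,-0.71,0.2,0],[0,0.75,-0.71,0.2,0],[0,0.75,-0.71,0.3,0],[0,0.75,-0.71,0.3,0],[0,0.75,-0.71,0.3,0],[0,0.75,-0.71,0.3,0],[0,0.75,-0.71,0.3,0],[0,0.75,-0.71,0.3,0],[0,0.75,-0.71,0,0],[0,0,0,0,0],[0,0,0,0,0]]';python3 plan.py 377.3 276.2 100 102.6
```

```text
time_s: 28.25
tool_pos: [0.3773, 0.277, 0.2023]
tool_rot: [179.9, 0.1, 102.5]
force: [0.6, -1.1, -4.4]
grip_width: 0.0174
grasp_force: 60.0
t 28.25 pos [377.3 277.  202.3] rot [1.799e+02 1.000e-01 1.025e+02] grip 17.4 60.0 F [ 0.6 -1.1 -4.4] q [ 33.  -1. -70. 109.  -1.  71. -25.]
turn total -0.003 | shift total [-0.04 -0.01  5.12] | n 6 per row [-0.006 -0.001  0.853]
```

```bash
python3 -m jog '[[0,-0.04,-0.01,0.5,0],[0,0,0,0.8,0],[0,0,0,0.8,0],[0,0,0,0.8,0],[0,0,0,0.8,0],[0,0,0,0.8,0],[0,0,0,0.8,0],[0,0,0,0.8,0],[0,0,0,0.8,0],[0,0,0,0.5,0],[0,0,0,0,0],[0,0,0,0,0]]';python3 plan.py 377.3 276.2 33 102.6; python3 tilt.py
```

```text
time_s: 29.25
tool_pos: [0.378, 0.2753, 0.0537]
tool_rot: [-179.9, -0.0, 102.5]
force: [-0.9, 0.1, -2.7]
grip_width: 0.0175
grasp_force: 60.0
t 29.25 pos [378.  275.3  53.7] rot [-179.9   -0.   102.5] grip 17.5 60.0 F [-0.9  0.1 -2.7] q [ 20.  17. -65. 118.  19.  56. -42.]
turn total -0.002 | shift total [ 0.05 -0.02  1.04] | n 2 per row [ 0.025 -0.012  0.518]
head in tool: centre ((48.6043815612793, -0.8137248754501343), 22.343902587890625) top z -35.5 slope x 0.004 slope y -0.0
expected head top world [367.2 324.1  86.8]
```

```bash
python3 -m jog '[[0,0.05,-0.02,0.4,0],[0,0,0,0.3,0],[0,0,0,0.2,0],[0,0,0,0.08,0],[0,0,0,0,0],[0,0,0,0,0]]'
```

```text
time_s: 29.85
tool_pos: [0.3777, 0.2768, 0.0352]
tool_rot: [180.0, 0.0, 102.6]
force: [-1.1, -0.2, 3.3]
grip_width: 0.0173
grasp_force: 60.0
```

```bash
python3 -m jog '[[0,0,0,0,0],[0,0,0,0,0],[0,0,0,0,0],[0,0,0,0,0]]' 3;python3 -m jog '[[0.25,0,0,0,0],[0.35,0,0,0,0],[0.5,0,0,0,0],[0.8,0,0,0,0],[1,0,0,0,0],[1,0,0,0,0],[1,0,0,0,0],[1,0,0,0,0]]';python3 tilt.py
```

```text
time_s: 30.18
tool_pos: [0.3779, 0.2768, 0.035]
tool_rot: [180.0, -0.0, 102.6]
force: [-0.8, -0.9, 4.3]
grip_width: 0.0179
grasp_force: 3.0
time_s: 30.85
tool_pos: [0.3775, 0.2764, 0.0347]
tool_rot: [-180.0, 0.0, 102.6]
force: [-1.2, 0.1, 0.0]
grip_width: 0.0605
grasp_force: 0.0
head in tool: centre ((50.06077575683594, -0.36960044503211975), 22.16288185119629) top z -33.7 slope x 0.026 slope y -0.0
expected head top world [366.6 325.2  67.7]
```

```bash
python3 -m jog '[[1,0,0,0,0],[1,0,0,0,0],[1,0,0,0,0],[1,0,0,-0.4,0],[1,0,0,-0.8,0],[1,0,0,-0.9,0],[1,0,0,-0.9,0],[1,0,0,-0.9,0],[1,0,0,-0.9,0],[1,0,0,-0.9,0],[1,0,0,-0.9,0],[1,0,0,-0.9,0]]'; python3 -m jog '[[1,0,1,-0.5,0],[1,-1,1,0,0],[1,-1,1,0,0],[1,-1,1,0,0],[1,-1,1,0,0],[1,-1,1,0,0],[1,-1,0,0,0],[1,-1,0,0,0],[1,-1,0,0,0],[1,-1,0,0,0],[1,0,0,0,0],[1,0,0,0,0]]'; python3 - <<'E'
from h import *
from cell import read_camera
c=read_camera("top");np.savez("pics/top4.npz",**c);cv2.imwrite("pics/top4.png",c["color"][:,:,::-1])
for f in ["top0","top4"]:
    c=dict(np.load(f"pics/{f}.npz"));P=cloud(c);C=c["color"].astype(int)
    m=np.zeros(P.shape[:2],bool);m[262:315,190:272]=1
    show(f+" head",P,m,.060,.08); show("handle",P,m,.046,.059); show("plate",P,m,.004,.014)
    show("red",P,(C[...,0]>120)&(C[...,1]<70),0,.2)
    m[:]=0;m[172:236,200:480]=1;show("pin",P,m,.066,.084)
E
```

```text
time_s: 31.95
tool_pos: [0.3772, 0.2768, 0.1859]
tool_rot: [180.0, 0.0, 102.7]
force: [0.5, 0.2, -0.6]
grip_width: 0.0871
grasp_force: 0.0
time_s: 32.95
tool_pos: [0.5342, 0.1258, 0.195]
tool_rot: [180.0, -0.0, 102.4]
force: [-1.1, 0.2, 0.3]
grip_width: 0.0867
grasp_force: 0.0
top0 head 233 px 207 292 mean [367.9 322.2  67.3] rect [367.8 323. ] [41.5 43.1] 25.0
handle 284 px 235 285 mean [383.4 253.8  52. ] rect [385.7 253.9] [ 24.  106.7] 14.4
plate 421 px 238 290 mean [370.4 253.    7.7] rect [379.5 274.7] [ 66.  160.3] 13.0
plate 286 px 226 279 mean [399.2 287.7   7.9] rect [397.4 297.6] [ 25.6 124.5] 12.4
red 836 px 439 201 mean [ 587.8 -276.6  116.2] rect [ 587.3 -277.7] [ 54.2 108.6] 14.3
red 797 px 426 282 mean [ 382.8 -250.    43.4] rect [ 382.7 -250.2] [ 52.2 108.1] 7.7
pin 129 px 231 198 mean [611.2 262.3  75.1] rect [611.3 262.3] [31.6 32.1] 64.5
pin 47 px 338 201 mean [599.4 -19.3  74.2] rect [599.6 -19.3] [18.6 18.6] 61.9
pin 65 px 377 232 mean [ 514.2 -121.2   74.6] rect [ 515.3 -120.3] [34.2 13.8] 89.7
top4 head 231 px 207 292 mean [367.9 324.2  67.1] rect [366.9 324.9] [42.2 40.8] 88.9
handle 282 px 235 285 mean [383.6 255.3  52.1] rect [383.8 255.2] [ 20.7 106.5] 14.0
plate 731 px 233 286 mean [381.5 267.5   7.8] rect [379.  274.1] [ 68.4 164.7] 13.6
red 839 px 428 282 mean [ 382.6 -250.    65.5] rect [ 381.7 -250. ] [ 54.  108.5] 7.6
pin 41 px 447 199 mean [ 599.7 -309.7   74.6] rect [ 600.3 -310.3] [48.9  4.1] 19.4
pin 255 px 433 204 mean [ 587.  -271.6   75.1] rect [ 587.8 -272.3] [44.6 46.6] 43.1
pin 48 px 338 201 mean [599.2 -19.2  74.3] rect [599.4 -19.1] [19.  19.3] 58.7
pin 32 px 417 210 mean [ 572.1 -229.3   75.9] rect [ 572.1 -229.3] [50.4  2.4] 20.1
pin 65 px 377 232 mean [ 514.2 -121.2   74.6] rect [ 515.4 -120.7] [34.  13.9] 89.2
```

View pics/top4.png

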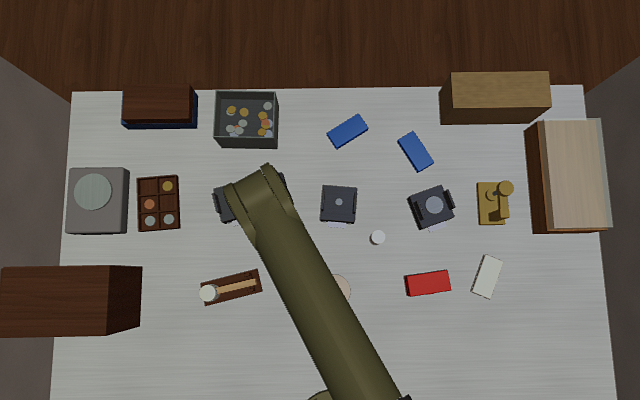

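The picture shows the mallet back on its rest at (231,287), the red stack square at (428,283), and the wide and narrow pins up at (433,204) and (338,201). The arm is clear, although it hides the medium punch, the loupe's lens and one tube. I'm handing in.

```bash
python3 -c "
from cell import env
print(env.sign_off())"
```

```text
the job is handed in; nothing more can be done
None
```

I handed the job in at about 33 s: the flip box is square on the stack, the wide and then the narrow pin were struck down and are back up, and the mallet is on its rest about 2 mm from where it was. The sign-off gave no verdict, and the arm hid the medium punch, loupe and left tube in the last picture, though nothing was moved close to them.

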